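# Open the swing-bolt clamp on the microscope bench

## Task

Open the clamp fixture: unscrew the wing nut (anticlockwise from above) until its collar is well clear, fold the hinged eyebolt out of the slot in the clamp bar and down by at least 60 degrees, then raise the clamp bar by at least 65 degrees and leave it standing open. Leave the steel part lying where it is on its bed and do not disturb the other things on the bench.

Things in the scene. Friction and masses are not known exactly. Their poses are not given: they have to be found in the camera images.
- fixture: aluminium clamp fixture screwed to the bench, does not move. Base plate 110 (x) x 230 (y) x 12 thick; origin at the centre of its underside, on the bench. In its frame: the clamp bar runs along y; the bar's hinge is at the +y end between two cheeks 70 high; the upright eyebolt with its wing nut is at the -y end and folds out towards -y; its two lug cheeks (outer faces at x = +-16, y -78 to -58) reach up to 34.
- wingnut (a joint): how far the wing nut is unscrewed, rad: 0 tight, grows anticlockwise seen from above, stop at 5.2. It climbs the bolt 1.6 mm per rad (coarse thread), cannot come off, stays where it is left; turning takes about 0.08 N m. The bolt can only leave the slot when the nut's collar has climbed about 6 mm (about 3.7 rad); before that the collar catches on the 3 mm lips at the ends of the fork of the bar; do not force it, turn further.
- wings (a point): point on the wing nut's axis midway up its two wings; x along the span of the wings, z along the bolt (up when the bolt stands). The wings make one upright plate 9 thick in y, 48 span in x, with a 10 wide gap at the centre where the bolt end sits, reaching from the hub up to 12 above this point. Below them a round hub (20 across) from 22 to 14 below this point, then a round collar 22 across, 4 thick, whose underside rests on the bar, 26 below this point.
- swingbolt (a joint): how far the eyebolt is folded out, rad: 0 upright in the slot, grows as it folds towards -y of the fixture, stop at 1.35. Stiff hinge (0.09 N m): stays where it is left.
- bolt_pivot (a point): the eyebolt's hinge pin, on the fixture, 22 above the bench; the bolt turns about this point's x axis. Bolt 8 diameter, its end 70 from the pivot; the nut tight, point wings is 66 from the pivot.
- clampbar (a joint): how far the clamp bar is raised, rad: 0 shut and level, grows as its fork end rises, stop at 1.6. Stiff hinge (0.22 N m): stays where it is left.
- bar_hinge (a point): the clamp bar's hinge, on the fixture, 56 above the bench; the bar turns about this point's x axis. Aluminium bar 24 wide (x), 12 thick, top 62 above the bench when shut; its forked end (34 wide, from 122 to 159 from the hinge) has a slot 12 wide, open at the end, for the bolt, and a lip 3 high on top at each prong end.
- bar_grip (a point): centre of the clamp bar's section, 115 from its hinge: a free place to pinch its 24 wide sides; y of this point points along the bar towards the hinge, z out of its top face.
- part: dark steel stepped block lying loose under the bar on a bed 16 above the bench: foot 20 x 36 x 20, upper step 20 x 20, 33 high in all; origin at the centre of its underside.
- loupe: bystander: black eye loupe, 38 diameter, 34 high, origin at the centre of its underside
- jar: bystander: amber jar with a black cap, 48 diameter, 55 high, origin at the centre of its underside
- driver: bystander: screwdriver 150 long lying on the bench, along its x
- rodblock: bystander: small aluminium clamp block 28 x 45 x 30 with a steel knob and stub, about 42 high, origin at the centre of its underside

How it is judged (in metres and radians):
On the way, in this order (a step that is already met when the one before it is completed fails the run):
1. the wing nut is unscrewed far enough to free the bolt, the bolt still in the slot (value of joint wingnut above 2.4 rad and value of joint swingbolt below 0.35 rad), for 0.1 s.
2. the eyebolt is folded out of the slot while the bar is still down (value of joint swingbolt above 1 rad and value of joint clampbar below 0.2 rad), for 0.2 s.
At the end, for the whole second after the job is handed in: wing nut unscrewed more than 2.4 rad, eyebolt folded out more than 1.0 rad, clamp bar raised more than 1.1 rad and at rest, the part upright within 10 mm of where it lay (value of joint wingnut above 2.4 rad and value of joint swingbolt above 1 rad and value of joint clampbar above 1.1 rad and not (velocity of joint clampbar above 0.05 rad/s) and not (velocity of joint clampbar below -0.05 rad/s) and distance of part from where it was at the start of the episode below 0.01 m and angle between part's own z axis and vertical below 0.1 rad); the robot touches nothing.
It fails at once if the loupe is disturbed (moved more than 20 mm) (distance of loupe from where it was at the start of the episode above 0.02 m).
It fails at once if the jar is disturbed (moved more than 20 mm) (distance of jar from where it was at the start of the episode above 0.02 m).
It fails at once if the driver is disturbed (moved more than 20 mm) (distance of driver from where it was at the start of the episode above 0.02 m).
It fails at once if the rodblock is disturbed (moved more than 20 mm) (distance of rodblock from where it was at the start of the episode above 0.02 m).
It fails at once if the part is knocked out of place (more than 15 mm) (distance of part from where it was at the start of the episode above 0.015 m).
It also fails if it takes over 72 s, if anything falls off the work surface, if the arm or the gripper's body presses on something with over 40 N, if the wrist force passes 120 N, or if a joint passes its speed limit or range.

## Robot

A 7-joint arm with a two-finger parallel gripper is mounted at the origin on the work surface. World frame = base frame: x ahead of the robot, y to its left, z up, the work surface at z = 0. Lengths are in mm, angles in rad, forces in N, time in s.
With the tool pointing down it reaches from about 425 to 925 mm from the base axis. Payload 6.8 kg.
Tool frame: the origin (TCP) lies at the very end of the fingers, on their centre line; the grasp point (between the pads) lies r.pinch_z behind it (r.pinch_z is the distance from the TCP to the grasp point, in mm); z points along the fingers, x is the direction in which the jaws open and shut, and the axes are right-handed (so a half turn about z gives the same grasp; the last joint's range is limited). The gripper opens to 88 mm and grips with 3 to 60 N. Pads are 20 mm wide; open, the fingers measure 115 mm over their backs; the gripper's body (75 mm by 178 mm) begins 61 mm behind the grasp point.
Start: joints at [1.151, 0.477, 0.022, 1.555, -0.011, 1.109, -0.083], TCP at [207.081, -642.469, 183.564] pointing down, gripper open.
Joint ranges: [-2.96, 2.96], [-0.34, 2.1], [-1.41, 1.46], [0.24, 2.44], [-1.37, 4.51], [0.17, 1.92], [-2.96, 2.96]. Speed limits (rad/s): [2.39, 2.39, 3.14, 3.14, 3.14, 3.14, 3.14].

## Interface

Orientations are given as a unit quaternion [w, x, y, z].
In Python, from station import sense, cams, ticket, r gives the robot as it stands.
- The arm moves only by the tool carry_out, never from a script. Its argument "increments" is a list of rows, each a list of 7 numbers: the shift along the tool's x, y, z in mm, then the turn, a rotation vector about the tool's x, y, z in rad, then the opening in per cent of the stroke, from 0 (shut) to 100 (fully open). A call has 1 to 10 rows; each row is the pose to reach, as a shift and turn from the pose commanded when the call began, along the tool's axes at that moment; what a row does not reach only later rows make up. A row lasts 1/10 s, in which the tool goes at most 50 mm and 8.59 degrees, less where a joint would pass 70% of its speed; a pose out of reach is approached as far as the arm can. A call with a gripper value outside its range is refused whole. The fingers move at their own pace and stop on an object; "newtons" is the grip in N (left out, the last holds). Time passes only in rows, so rows that repeat a pose let the fingers close. It gives the time, the measured TCP pose, the force and the opening at its end, in the units of the state.
- sense(): the state, without advancing time (a new reading comes with each control period).
- cams.get_image(name): name is "scene" or "top" or "wrist"; returns the picture (420x560x3 uint8, blue, green, red); there is no depth.
- cams.camera_params(name): a dict with "fx", "fy", "cx", "cy" (pixels), "D" ([k1, k2, p1, p2, k3] as OpenCV has them; the pictures are not rectified), "rvec" (rotation vector, rad) and "tvec" (3), from world to camera coordinates, as OpenCV has them. Camera axes: x right, y down, z forward; pixel columns grow to the right and rows downward; lengths in mm; the calibration is good to about 2 mm. A picture is of the moment at which its call begins: read the wrist's pose just before it. camera_params takes no time and is no camera call; for the wrist camera it gives the pose at the moment of the call.
- ticket.close_job(): hands the job in, once; it reports no verdict.
The state is a dict: "time": time; "joint_pos": joint angles; "joint_vel": joint speeds; "tau": joint torques, N m; "tool_pos": TCP position; "tcp_rot": TCP orientation; "ft_force": force on the tool from outside, world axes, zero at the start; "torque": the same for the moment, N m; "width": finger opening in mm.
Only numpy, scipy, OpenCV 4.12 (cv2) and the standard library are available. Lean on these libraries where they do the work, as an engineer would, in place of code of your own. Each camera call takes 0.05 s, during which the arm holds its last target. There are 200 camera calls.

## Working session

There is one attempt and no reset: what is moved stays moved. The work goes in short steps, Python scripts to look and compute and a tool call to move; the robot and the scene stay as the last step left them, time stands still between calls to the robot, and variables do not carry over. Pictures are saved under pics/ and viewed, about 8 in all and at most 12, crops included, and the job is handed in when it is done.

Besides the shell and the picture viewer there is one more tool, called after "Emit:" as name(argument=value, ...) on one line, values as JSON. carry_out: Moves the arm, as the interface text tells. Its arguments: {"type":"object","properties":{"increments":{"type":"array","items":{"type":"array","items":{"type":"number"}}},"newtons":{"type":"number"}},"required":["increments"]}

```bash
ls; mkdir -p pics; python3 - <<'E'
from station import sense,cams,ticket,r
import cv2,numpy as np
print(sense()); print([x for x in dir(r) if x[0]!='_'], r.pinch_z)
a=cams.get_image("scene");b=cams.get_image("top")
cv2.imwrite("pics/scene0.png",a);cv2.imwrite("pics/top0.png",b)
for n in("scene","top","wrist"):print(n,cams.camera_params(n))
E
```

```text
pics
{'time': 0.0, 'joint_pos': array([ 1.15088865,  0.47777417,  0.02237697,  1.55645604, -0.01150525,
        1.10926304, -0.08312644]), 'joint_vel': array([ 0.00067462,  0.00062462,  0.00086228, -0.0007809 ,  0.00081485,
        0.00144552, -0.00021621]), 'tau': array([-8.15548592e-04, -5.82860219e+01,  1.53372332e+00, -2.72614700e+01,
       -5.45456749e-02,  1.70269003e-02,  1.45855374e-04]), 'tool_pos': array([ 206.83168368, -641.83176874,  182.59793952]), 'tcp_rot': array([-4.62056363e-04,  8.08313139e-01, -5.88752142e-01, -7.55942271e-04]), 'ft_force': array([1.24142499, 0.09179607, 0.01227401]), 'torque': array([0.03523378, 0.08381899, 0.01103615]), 'width': 87.89983323638502}
['IKError', 'pinch_z'] 18.700000000000003
scene {'fx': 468.86934971058446, 'fy': 468.86934971058446, 'cx': 280.18629792483614, 'cy': 211.60924886388878, 'D': array([0.03693142, 0.        , 0.        , 0.        , 0.        ]), 'rvec': array([ 1.85653039,  1.58332074, -0.65149256]), 'tvec': array([-103.59089791, -312.32932466, 1432.8475683 ])}
top {'fx': 422.6177810782152, 'fy': 422.6177810782152, 'cx': 277.74686027142457, 'cy': 214.1061647322743, 'D': array([-0.05669256,  0.        ,  0.        ,  0.        ,  0.        ]), 'rvec': array([ 2.20747198, -1.99611727,  0.22100527]), 'tvec': array([ -41.96141428,  566.03914051, 1046.08246884])}
wrist {'fx': 300.14830595056173, 'fy': 300.14830595056173, 'cx': 277.1821292795834, 'cy': 215.76612119973205, 'D': array([-0.03682079,  0.        ,  0.        ,  0.        ,  0.        ]), 'rvec': array([-2.36642652,  1.72227682,  0.22460714]), 'tvec': array([-674.4247847 ,  -30.30414447,  389.4950965 ])}
```

```bash
python3 - <<'E'
import cv2,numpy as np
a=cv2.imread("pics/scene0.png");b=cv2.imread("pics/top0.png")
cv2.imwrite("pics/both0.png",cv2.resize(np.hstack([a,b]),(800,300),interpolation=cv2.INTER_AREA))
E
```

```text
(no output)
```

View pics/both0.png

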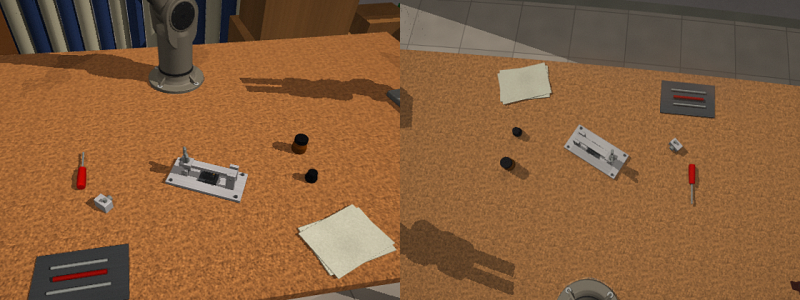

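The pair shows the fixture at about (276,211) in the full top image and (290,245) in the full scene image. The loupe and jar lie to its left, and the driver and rodblock to its right. I'll zoom in.

```bash
python3 - <<'E'
import cv2,numpy as np
a=cv2.imread("pics/scene0.png")[195:295,220:360];b=cv2.imread("pics/top0.png")[165:265,215:335]
a=cv2.resize(a,(420*1,300),interpolation=3);b=cv2.resize(b,None,fx=5,fy=5,interpolation=cv2.INTER_CUBIC)
cv2.imwrite("pics/topz.png",b)
a=cv2.imread("pics/scene0.png")[195:295,220:360]
cv2.imwrite("pics/scenez.png",cv2.resize(a,None,fx=5,fy=5,interpolation=2))
E
```

```text
(no output)
```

View pics/topz.png

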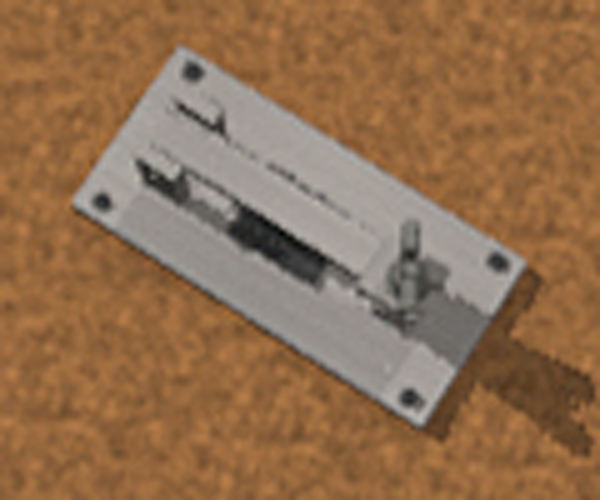

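View pics/scenez.png

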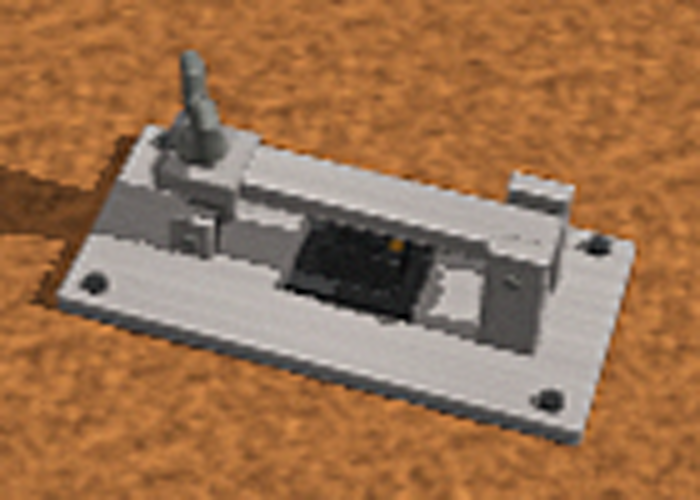

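The top crop shows the plate corners at crop (182,47), (73,206), (425,427) and (525,263), with the wings running from about (410,225) to (408,315). The scene crop shows the same nut at about (190,60) to (210,150), seen nearly along its span. Next I'll compute the fixture pose and the wing direction.

```bash
cat > h.py <<'E'
import cv2,numpy as np
from station import sense,cams,r
from scipy.spatial.transform import Rotation as R
def ray(p,uv):
    K=np.array([[p['fx'],0,p['cx']],[0,p['fy'],p['cy']],[0,0,1]])
    q=cv2.undistortPoints(np.array(uv,float).reshape(-1,1,2),K,p['D']).reshape(-1,2)
    M=cv2.Rodrigues(p['rvec'])[0]
    return -M.T@p['tvec'], np.c_[q,np.ones(len(q))]@M
def onz(p,uv,z):
    o,d=ray(p,uv); return o+d*((z-o[2])/d[:,2])[:,None]
def proj(p,X):
    K=np.array([[p['fx'],0,p['cx']],[0,p['fy'],p['cy']],[0,0,1]])
    return cv2.projectPoints(np.array(X,float).reshape(-1,1,3),p['rvec'],p['tvec'],K,p['D'])[0].reshape(-1,2)
def tcp():
    s=sense(); q=s['tcp_rot']; return s['tool_pos'],R.from_quat(q[[1,2,3,0]])
E
python3 - <<'E'
from h import *
np.set_printoptions(precision=1,suppress=True)
T=cams.camera_params("top");S=cams.camera_params("scene")
c=np.array([(182,47),(73,206),(425,427),(525,263)])/5+[215,165]
P=onz(T,c,12);print(P)
s=np.array([(150,125),(60,300),(580,440),(635,243)])/5+[220,195]
Q=onz(S,s,12);print(Q)
cen=(P.mean(0)+Q.mean(0))/2
print(P.mean(0),Q.mean(0))
# +y from bolt end to hinge end
for A,h,b in((P,(0,1),(2,3)),(Q,(2,3),(0,1))):
    v=A[list(h)].mean(0)-A[list(b)].mean(0);print(np.degrees(np.arctan2(v[1],v[0])),np.linalg.norm(v))
w=np.array([(410,222),(408,315)])/5+[215,165]
for z in(80,100):
  W=onz(T,w,z);print(z,W)
w=np.array([(190,55),(210,150)])/5+[220,195]
for z in(80,100):print('S',z,onz(S,w,z))
E
```

```text
[[ 684.   100.7   12. ]
 [ 587.   150.    12. ]
 [ 484.7  -53.7   12. ]
 [ 580.1 -100.2   12. ]]
[[487.5 -47.   12. ]
 [586.2 -97.3  12. ]
 [691.7 103.3  12. ]
 [591.2 154.   12. ]]
[584.   24.2  12. ] [589.1  28.2  12. ]
62.990423453050084 227.0073202526568
62.47854361212707 226.42426690501028
80 [[580.7 -33.5  80. ]
 [532.  -36.9  80. ]]
100 [[576.  -33.  100. ]
 [528.2 -36.3 100. ]]
S 80 [[515.4 -31.2  80. ]
 [573.2 -30.6  80. ]]
S 100 [[536.4 -33.7 100. ]
 [592.6 -33.1 100. ]]
```

Emit:
carry_out(increments=[[-472, -515, -37, 0, 0, 0.24, 60], [-472, -515, -37, 0, 0, 0.24, 60], [-472, -515, -37, 0, 0, 0.24, 60], [-472, -515, -37, 0, 0, 0.24, 60], [-472, -515, -37, 0, 0, 0.24, 60], [-472, -515, -37, 0, 0, 0.24, 60], [-472, -515, -37, 0, 0, 0.24, 60], [-472, -515, -37, 0, 0, 0.24, 60], [-472, -515, -37, 0, 0, 0.24, 60], [-472, -515, -37, 0, 0, 0.24, 60]])

```text
time: 1.1
tool_pos: [454.3, -206.5, 210.1]
tcp_rot: [0.0, 0.732, -0.681, -0.0]
ft_force: [0.5, -1.0, -0.1]
width: 52.4
```

Emit:
carry_out(increments=[[-163, -110, -10, 0, 0, 0, 60], [-163, -110, -10, 0, 0, 0, 60], [-163, -110, -10, 0, 0, 0, 60], [-163, -110, -10, 0, 0, 0, 60], [-163, -110, -10, 0, 0, 0, 60], [-163, -110, -10, 0, 0, 0, 60], [-163, -110, -10, 0, 0, 0, 60]])

```text
time: 1.8
tool_pos: [551.2, -39.7, 219.5]
tcp_rot: [0.001, 0.731, -0.682, -0.0]
ft_force: [0.7, -0.7, -0.1]
width: 52.8
```

```bash
python3 - <<'E'
from h import *
np.set_printoptions(precision=3,suppress=True)
p,q=tcp();print(p,q.as_matrix(),sense()['joint_pos'])
P=cams.camera_params("wrist");print(ray(P,[[280,210]]));np.save("w1.npy",P)
print(proj(P,[[552,-35,100],[552,-35,62],p]))
cv2.imwrite("pics/w1.png",cams.get_image("wrist"))
E
```

```text
[551.168 -39.66  219.521] [[ 0.07  -0.998 -0.001]
 [-0.998 -0.07  -0.001]
 [ 0.001  0.001 -1.   ]] [ 0.213  0.262 -0.306  1.791  0.088  1.103 -1.624]
(array([621.206, -34.79 , 419.846]), array([[-0.235, -0.026, -0.972]]))
[[272.762 202.153]
 [273.193 195.529]
 [276.949 239.563]]
```

View pics/w1.png

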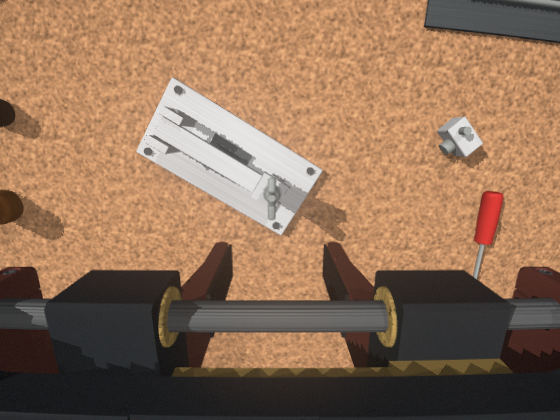

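The wrist view shows the nut near (272,197), with the span running from about (272,178) to (271,218). I'll take an enlarged crop for precision.

```bash
python3 - <<'E'
from h import *
np.set_printoptions(precision=1,suppress=True)
im=cv2.imread("pics/w1.png")[160:240,220:330]
cv2.imwrite("pics/w1z.png",cv2.resize(im,None,fx=7,fy=7,interpolation=2))
E
```

```text
(no output)
```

View pics/w1z.png

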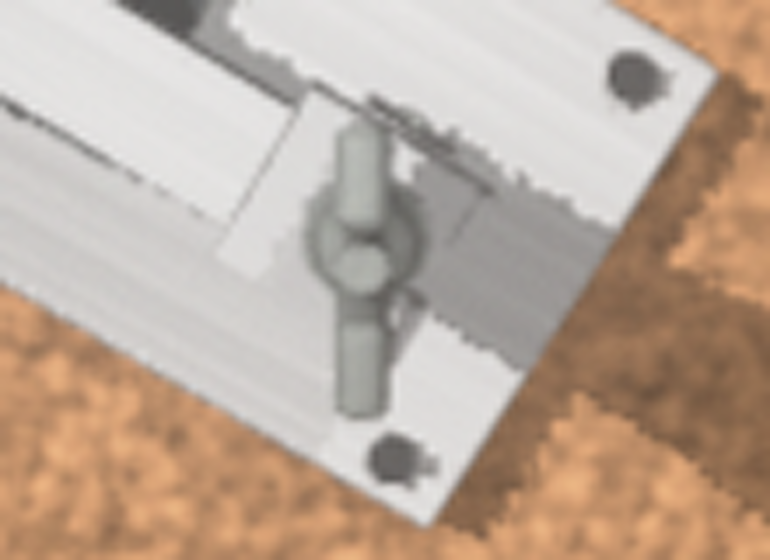

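The crop shows the bolt end at about (362,266), the lower wing tip at (360,414) and the upper wing tip at about (363,125). The plate corners are at (718,73) and (428,525).

```bash
python3 - <<'E'
from h import *
np.set_printoptions(precision=1,suppress=True)
P=np.load("w1.npy",allow_pickle=True).item()
f=lambda u,z:onz(P,[np.array(u)/7+[220,160]],z)[0]
print('bolt',f((362,266),92),'low',f((360,414),100),'up100',f((363,140),100),'up88',f((363,122),85))
print('corners',f((718,73),12),f((428,525),12))
c=onz(P,[(171,78),(137,152),(283,235),(323,171)],12);print(c,c.mean(0))
v=c[:2].mean(0)-c[2:].mean(0);print(np.degrees(np.arctan2(v[1],v[0])),np.linalg.norm(v))
E
```

```text
bolt [554.9 -33.5  92. ] low [532.7 -34.8 100. ] up100 [576.1 -32.4 100. ] up88 [576.8 -32.1  85. ]
corners [581.5 -99.4  12. ] [485.9 -50.2  12. ]
[[ 684.6  104.4   12. ]
 [ 589.   151.5   12. ]
 [ 486.1  -52.9   12. ]
 [ 580.8 -100.1   12. ]] [585.1  25.7  12. ]
63.16965055460179 229.04526798354755
```

Emit:
carry_out(increments=[[-5.8, -4.2, 45, 0, 0, 0.014, 50], [-5.8, -4.2, 85, 0, 0, 0.014, 40], [-5.8, -4.2, 85, 0, 0, 0.014, 40], [-5.8, -4.2, 85, 0, 0, 0.014, 40]])

```text
time: 2.25
tool_pos: [555.3, -33.2, 135.4]
tcp_rot: [0.001, 0.727, -0.687, -0.0]
ft_force: [0.2, 0.8, 0.5]
width: 35.1
```

```bash
python3 - <<'E'
from h import *
np.set_printoptions(precision=3,suppress=True)
p,q=tcp();print(p,q.as_matrix(),sense()['joint_pos'])
P=cams.camera_params("wrist");np.save("w2.npy",P)
print(proj(P,[[555,-33.6,92],[532,-34.8,100],p]))
cv2.imwrite("pics/w2.png",cams.get_image("wrist"))
E
```

```text
[555.293 -33.244 135.419] [[ 0.056 -0.998 -0.001]
 [-0.998 -0.056 -0.   ]
 [ 0.     0.001 -1.   ]] [ 0.19   0.354 -0.3    1.874  0.128  0.933 -1.684]
[[277.415 222.901]
 [277.302 251.908]
 [276.984 239.584]]
```

View pics/w2.png

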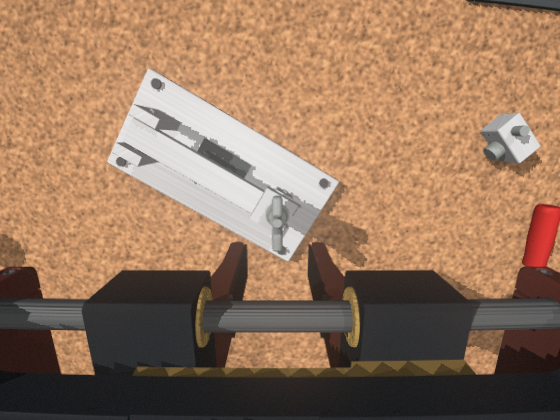

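The nut is centred at x≈277 with its tip at about (278,252), as predicted. I'll descend and grip.

Emit:
carry_out(increments=[[0, 0, 30, 0, 0, 0, 35], [0, 0, 57, 0, 0, 0, 30], [0, 0, 57, 0, 0, 0, 30], [0, 0, 57, 0, 0, 0, 5], [0, 0, 57, 0, 0, 0, 5], [0, 0, 57, 0, 0, 0, 5], [0, 0, 57, 0, 0, 0, 5], [0, 0, 57, 0, 0, 0, 5]], newtons=25)

```text
time: 3.1
tool_pos: [556.1, -31.9, 78.6]
tcp_rot: [-0.0, 0.727, -0.686, 0.0]
ft_force: [-0.1, -0.1, 0.6]
width: 3.9
```

```bash
python3 - <<'E'
from h import *
np.set_printoptions(precision=3,suppress=True)
s=sense();print(s['tool_pos'],s['width'],s['ft_force'])
a=cams.get_image("scene")[195:270,220:300];b=cams.get_image("wrist")[180:330,180:380]
cv2.imwrite("pics/w3.png",np.hstack([cv2.resize(a,(400,375),interpolation=2),cv2.resize(b,(400,375)[::1],interpolation=2)]))
E
```

```text
[556.096 -31.937  78.625] 3.8766118759259447 [-0.071 -0.094  0.596]
```

View pics/w3.png

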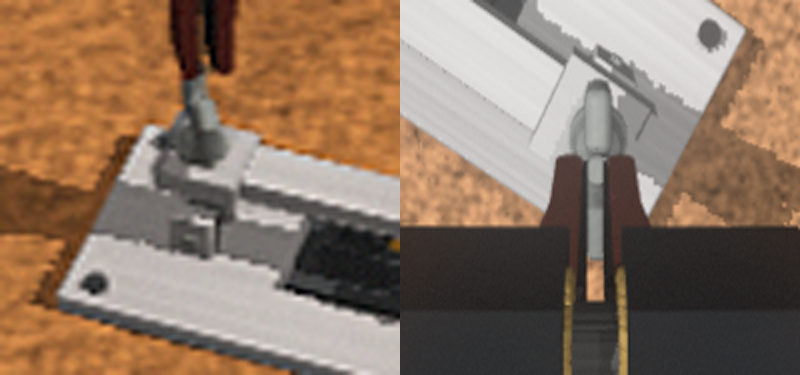

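```bash
python3 - <<'E'
from h import *
np.set_printoptions(precision=1,suppress=True)
S=cams.camera_params("scene");W=cams.camera_params("wrist")
X=[[556,-32,78.6],[532,-34.8,100],[579,-32,100],[556,-33.6,100],[555,-33.6,92],[556,-32,62],[579,-32,74],[532,-34,74]]
print((proj(S,X)-[220,195])*5);print((proj(W,X)-[180,180])*[2,2.5])
p,q=tcp();print(q.as_matrix()); o,d=ray(W,[[280,210]]);print(o-p)
E
```

```text
[[201.  123.6]
 [186.   48.1]
 [208.  126. ]
 [196.5  87.3]
 [196.4  99.5]
 [201.4 151.3]
 [208.6 170.5]
 [188.9  92.3]]
[[194.2 148.9]
 [198.4 262.7]
 [198.5  89.3]
 [199.2 177. ]
 [198.8 169.5]
 [194.2 130.8]
 [198.   65.7]
 [195.8 220.8]]
[[ 0.1 -1.   0. ]
 [-1.  -0.1 -0. ]
 [ 0.  -0.  -1. ]]
[ 69.8   3.9 200.4]
```

The 3.9 mm width means nothing is between the fingers. In the scene crop the tips end at y≈78, where a tip at TCP height would be at y≈124, so the real fingertips look higher than the TCP. I'll measure that from the wrist pictures, using the known opening.

```bash
python3 - <<'E'
from h import *
np.set_printoptions(precision=1,suppress=True)
for n,w,t in(("w1",52.8,(551.2,-39.7,219.5)),("w2",35.1,(555.3,-33.2,135.4))):
    im=cv2.imread(f"pics/{n}.png").astype(int); b,g,rr=im[...,0],im[...,1],im[...,2]
    m=(rr<130)&(rr>g*1.4)&(rr>b*1.4)
    P=np.load(n+".npy",allow_pickle=True).item()
    o,_=ray(P,[[280,210]]);R_=cv2.Rodrigues(P['rvec'])[0]
    print(n,'cam-tcp',o-t,'fwd',R_[2],'TCP depth',(R_@np.array(t)+P['tvec'])[2])
    for v in range(240,270,4):
        L=np.where(m[v,190:277])[0]+190; Q=np.where(m[v,277:360])[0]+277
        if len(L) and len(Q):
            print(v,L.min(),L.max(),Q.min(),Q.max(),'depth from inner gap',P['fx']*w/(Q.min()-L.max()-1))
E
```

```text
w1 cam-tcp [ 70.    4.9 200.3] fwd [-0.3 -0.  -1. ] TCP depth 211.61979541184888
244 215 227 327 340 depth from inner gap 160.07909650696624
248 212 226 328 342 depth from inner gap 156.9092134078184
252 210 225 330 344 depth from inner gap 152.3829860979775
256 208 223 331 347 depth from inner gap 148.11056592700615
260 205 221 333 349 depth from inner gap 142.77324823594287
264 202 219 335 352 depth from inner gap 137.80722221034486
268 199 217 337 356 depth from inner gap 133.17504667386268
w2 cam-tcp [ 70.1   3.8 200.4] fwd [-0.3 -0.  -1. ] TCP depth 211.64354364459842
248 229 234 313 326 depth from inner gap 135.06673767775277
252 227 239 314 327 depth from inner gap 142.36764241709076
256 226 238 315 329 depth from inner gap 138.62112551137784
260 223 237 316 331 depth from inner gap 135.06673767775277
264 221 236 317 334 depth from inner gap 131.69006923580895
268 218 235 318 336 depth from inner gap 128.4781163276185
```

```bash
python3 - <<'E'
from h import *
np.set_printoptions(precision=1,suppress=True)
p,q=tcp();print(p,sense()['width'],sense()['ft_force'])
a=cams.get_image("scene");cv2.imwrite("pics/s4.png",a)
im=a.astype(int);b,g,rr=im[...,0],im[...,1],im[...,2]
m=(rr<130)&(rr>g*1.5)&(rr>b*1.5)
for v in range(196,222):
    print(v,''.join('#' if x else '.' for x in m[v,245:275]),rr[v,256:268])
S=cams.camera_params("scene")
for dz in(0,10,20,30,40):
    print(dz,proj(S,[[556+dx,-32+dy,p[2]+dz] for dx in(-10,10) for dy in(-10,10)]).ravel())
E
```

```text
[555.9 -31.9  78.2] 4.2261226348361856 [1.1 0.1 0.7]
196 .........######..######....... [ 64  61  60  53  37   0  20  57  67  57  56 122]
197 .........######...#####....... [ 67  58  58  48  37   7  24  53  63  58  64 116]
198 .........######...####........ [ 65  58  62  61  33   0  19  45  63  58  74 136]
199 .........######...####........ [ 66  62  58  71  82   0  15  47  61  53  97 166]
200 .........######...####........ [ 64  60  63  79  91   0  16  45  61  55 102 178]
201 .........######...####........ [ 57  66  52  65  84   0   9  42  69  53  90 165]
202 .........######...####........ [ 53  61  64  83  82   0  11  37  66  51  89 156]
203 .........######...####........ [ 53  62  59  74  77   0  15  45  64  53  92 165]
204 ..........#####.######........ [ 54  61  60  67  96  67   8  48  67  53  88 163]
205 .........######.#.####........ [ 54  61  59  67  89  61   0  40  61  53  92 163]
206 ..........#####...####........ [ 42  61  59  70 138 161   0  40  63  49 102 183]
207 ...........###....####........ [ 34  58  55  65 124 165  20  37  62  51  93 178]
208 ...........####..#####.
[... 726 characters left out ...]
45 145 140]
217 .............................. [102  54  55  80 127 153 149 149 168 158 150 158]
218 .............................. [ 95  93  53  67 122 152 152 161 184 172 187 183]
219 .............................. [120 131  58  63 111 152 152 144 149 188 196 185]
220 .............................. [105  79  61  60 103 139 141 136 153 175 177 178]
221 .............................. [ 78  80  75  55  56  69  82 103 149 176 174 182]
0 [254.8 217.  264.3 216.  256.1 223.7 265.6 222.7]
10 [254.7 213.6 264.2 212.6 256.  220.3 265.6 219.3]
20 [254.7 210.2 264.2 209.2 255.9 216.9 265.6 215.9]
30 [254.6 206.7 264.2 205.7 255.8 213.4 265.6 212.4]
40 [254.5 203.1 264.1 202.1 255.7 209.8 265.5 208.8]
```

Emit:
carry_out(increments=[[1.5, 0, 0, 0, 0, 0, 30], [1.5, 0, 0, 0, 0, 0, 30], [1.5, 0, 0, 0, 0, 0, 30], [1.5, 0, 6, 0, 0, 0, 30], [1.5, 0, 12, 0, 0, 0, 30], [1.5, 0, 12, 0, 0, 0, 30]])

```text
time: 3.85
tool_pos: [554.9, -33.4, 64.8]
tcp_rot: [0.001, 0.727, -0.686, -0.001]
ft_force: [-0.5, -0.3, -0.0]
width: 26.4
```

Emit:
carry_out(increments=[[0, 0, 5, 0, 0, 0, 30], [0, 0, 10, 0, 0, 0, 30], [0, 0, 10, 0, 0, 0, 5], [0, 0, 10, 0, 0, 0, 5], [0, 0, 10, 0, 0, 0, 5], [0, 0, 10, 0, 0, 0, 5], [0, 0, 10, 0, 0, 0, 5]])

```text
time: 4.55
tool_pos: [555.8, -33.3, 56.1]
tcp_rot: [-0.0, 0.727, -0.686, -0.0]
ft_force: [-1.4, 0.3, -1.2]
width: 8.4
```

Emit:
carry_out(increments=[[0, 0, 0, 0, 0, 0, 30], [0, 0, 0, 0, 0, 0, 30], [0, 0, 0, 0, 0, 0, 30], [0, 0, 5, 0, 0, 0, 30], [0, 0, 10, 0, 0, 0, 30], [0, 0, 13, 0, 0, 0, 30], [0, 0, 13, 0, 0, 0, 30]])

```text
time: 5.25
tool_pos: [555.2, -33.4, 42.2]
tcp_rot: [0.0, 0.727, -0.686, -0.0]
ft_force: [0.1, 0.2, -0.6]
width: 26.0
```

Emit:
carry_out(increments=[[0, 0, 0, 0, 0, 0, 5], [0, 0, 0, 0, 0, 0, 5], [0, 0, 0, 0, 0, 0, 5], [0, 0, 0, 0, 0, 0, 5], [0, 0, 0, 0, 0, 0, 5], [0, 0, 0, 0, 0, 0, 5]])

```text
time: 5.85
tool_pos: [555.9, -33.3, 43.1]
tcp_rot: [-0.0, 0.727, -0.686, 0.0]
ft_force: [1.1, 0.1, 1.2]
width: 8.2
```

```bash
python3 - <<'E'
from h import *
np.set_printoptions(precision=2,suppress=True)
s=sense();print(s['tool_pos'],s['width'],s['ft_force'],s['joint_pos'])
a=cams.get_image("scene")[180:255,230:310];b=cams.get_image("wrist")[160:310,180:380]
cv2.imwrite("pics/w5.png",np.hstack([cv2.resize(a,(400,375),interpolation=2),cv2.resize(b,(400,375),interpolation=2)]))
E
```

```text
[555.93 -33.34  43.14] 8.191652800656307 [1.14 0.15 1.18] [ 0.17  0.48 -0.28  1.94  0.19  0.75 -1.73]
```

View pics/w5.png

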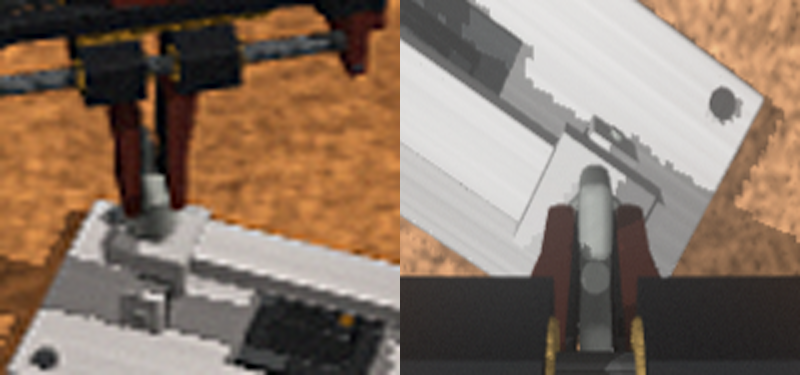

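Both fingers now straddle the wings: the width holds at 8.2, and in the wrist crop the wing sits between the pads at about (595,220). I'll start unscrewing.

Emit:
carry_out(increments=[[0, 0, -0.2, 0, 0, -0.14, 4], [0, 0, -0.4, 0, 0, -0.28, 4], [0, 0, -0.7, 0, 0, -0.42, 4], [0, 0, -0.9, 0, 0, -0.56, 4], [0, 0, -1.1, 0, 0, -0.7, 4], [0, 0, -1.3, 0, 0, -0.84, 4], [0, 0, -1.6, 0, 0, -0.98, 4], [0, 0, -1.8, 0, 0, -1.12, 4], [0, 0, -2.0, 0, 0, -1.26, 4], [0, 0, -2.2, 0, 0, -1.4, 4]])

```text
time: 6.95
tool_pos: [554.5, -31.6, 45.2]
tcp_rot: [-0.001, 0.999, -0.053, -0.001]
ft_force: [-5.1, 4.6, 4.7]
width: 8.8
```

```bash
python3 - <<'E'
from h import *
np.set_printoptions(precision=2,suppress=True)
s=sense();print(s['tool_pos'],s['width'],s['ft_force'],s['torque'],s['joint_pos'],tcp()[1].as_matrix()[:,0])
E
```

```text
[554.51 -31.58  45.23] 8.82928774438861 [-5.09  4.57  4.66] [ 1.1   1.08 -0.12] [ 0.42  0.53 -0.61  1.93  0.41  0.81 -0.52] [ 0.99 -0.11 -0.  ]
```

Emit:
carry_out(increments=[[-0.4, -0.4, -0.2, 0, 0, -0.14, 4], [-0.8, -0.8, -0.4, 0, 0, -0.28, 4], [-0.8, -0.8, -0.7, 0, 0, -0.42, 4], [-0.8, -0.8, -0.9, 0, 0, -0.56, 4], [-0.8, -0.8, -1.1, 0, 0, -0.7, 4], [-0.8, -0.8, -1.3, 0, 0, -0.84, 4], [-0.8, -0.8, -1.6, 0, 0, -0.98, 4], [-0.8, -0.8, -1.8, 0, 0, -1.12, 4], [-0.8, -0.8, -2.0, 0, 0, -1.26, 4], [-0.8, -0.8, -2.2, 0, 0, -1.4, 4]])

```text
time: 7.95
tool_pos: [552.5, -32.6, 47.3]
tcp_rot: [-0.001, 0.798, 0.602, -0.002]
ft_force: [-8.6, -0.4, 8.9]
width: 8.7
```

```bash
python3 - <<'E'
from h import *
np.set_printoptions(precision=2,suppress=True)
s=sense();print(s['tool_pos'],s['width'],s['ft_force'],s['torque'],s['joint_pos'],tcp()[1].as_matrix()[:,0])
E
```

```text
[552.53 -32.55  47.31] 8.663828777732144 [-8.6  -0.43  8.85] [ 0.09  1.78 -0.11] [ 0.65  0.64 -0.93  1.91  0.64  0.93  0.69] [ 0.27  0.96 -0.  ]
```

Emit:
carry_out(increments=[[0, -0.6, -0.6, 0, 0, -0.14, 4], [0, -1.2, -1.1, 0, 0, -0.28, 4], [0, -1.2, -1.4, 0, 0, -0.42, 4], [0, -1.2, -1.7, 0, 0, -0.56, 4], [0, -1.2, -1.9, 0, 0, -0.7, 4], [0, -1.2, -2.1, 0, 0, -0.84, 4], [0, -1.2, -2.4, 0, 0, -0.98, 4], [0, -1.2, -2.6, 0, 0, -1.12, 4], [0, -1.2, -2.8, 0, 0, -1.26, 4], [0, -1.2, -3.0, 0, 0, -1.4, 4]])

```text
time: 8.95
tool_pos: [553.2, -34.7, 49.9]
tcp_rot: [-0.001, 0.224, 0.975, -0.002]
ft_force: [-1.8, -4.2, 2.1]
width: 8.7
```

```bash
python3 - <<'E'
from h import *
np.set_printoptions(precision=2,suppress=True)
s=sense();print(s['tool_pos'],s['width'],s['ft_force'],s['torque'],s['joint_pos'],tcp()[1].as_matrix())
a=cams.get_image("scene")[180:255,230:310];b=cams.get_image("wrist")[160:310,180:380]
cv2.imwrite("pics/w6.png",np.hstack([cv2.resize(a,(400,375),interpolation=2),cv2.resize(b,(400,375),interpolation=2)]))
E
```

```text
[553.17 -34.72  49.85] 8.685561398737159 [-1.83 -4.23  2.13] [-0.83  0.36 -0.11] [ 0.81  0.8  -1.22  1.9   0.87  1.1   1.92] [[-0.9   0.44 -0.  ]
 [ 0.44  0.9  -0.  ]
 [ 0.   -0.   -1.  ]]
```

View pics/w6.png

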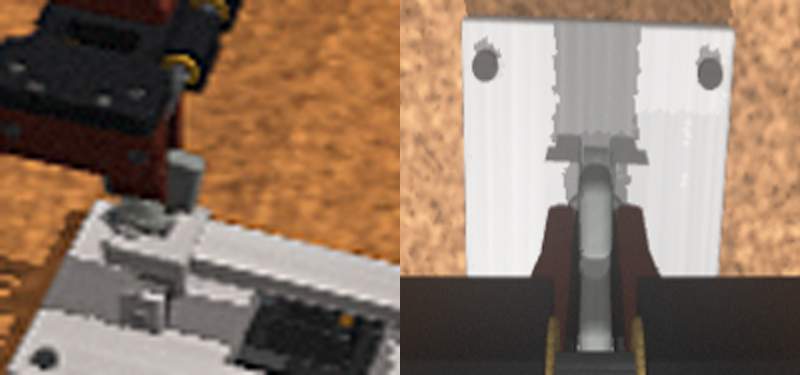

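The nut has turned about 4.2 rad. The wings now lie along the fixture's y, and the jaws are along its x. I'll fold the bolt along the arc about its pivot with a lighter grip.

Emit:
carry_out(increments=[[0, 0, 0, 0, 0, 0, 4], [0, -6.2, 0.2, 0, 0, 0, 4], [0, -12.4, 1, 0, 0, 0, 4], [0, -18.5, 2.2, 0, 0, 0, 4], [0, -24.5, 4, 0, 0, 0, 4], [0, -30.4, 6.2, 0, 0, 0, 4], [0, -30.4, 6.2, 0, 0, 0, 4]], newtons=10)

```text
time: 9.75
tool_pos: [539.9, -60.8, 43.7]
tcp_rot: [-0.0, 0.226, 0.974, -0.001]
ft_force: [1.7, 0.3, -2.1]
width: 8.6
```

```bash
python3 - <<'E'
from h import *
np.set_printoptions(precision=2,suppress=True)
s=sense();print(s['tool_pos'],s['width'],s['ft_force'],s['torque'],s['joint_pos'],tcp()[1].as_matrix()[:,0])
cv2.imwrite("pics/s7.png",cams.get_image("scene"))
E
```

```text
[539.93 -60.78  43.72] 8.626037127186772 [ 1.73  0.32 -2.06] [ 0.19 -0.41  0.01] [ 0.87  0.8  -1.22  1.93  0.87  1.07  1.95] [-0.9   0.44  0.  ]
```

Emit:
carry_out(increments=[[0, -7, 3.4, 0, 0, 0, 4], [0, -13.7, 7.5, 0, 0, 0, 4], [0, -19.9, 12.2, 0, 0, 0, 4], [0, -25.6, 17.5, 0, 0, 0, 4], [0, -30.7, 23.3, 0, 0, 0, 4], [0, -35.3, 29.7, 0, 0, 0, 4], [0, -39.2, 36.4, 0, 0, 0, 4], [0, -42.4, 43.6, 0, 0, 0, 4], [0, -42.4, 43.6, 0, 0, 0, 4]])

```text
time: 10.7
tool_pos: [520.7, -98.7, -0.9]
tcp_rot: [-0.001, 0.226, 0.974, -0.001]
ft_force: [-2.5, -0.8, -2.8]
width: 8.8
```

```bash
python3 - <<'E'
from h import *
np.set_printoptions(precision=2,suppress=True)
s=sense();print(s['tool_pos'],s['width'],s['ft_force'],s['torque'],s['joint_pos'],tcp()[1].as_matrix()[:,0])
a=cams.get_image("scene")[180:280,210:330];b=cams.get_image("wrist")[110:320,150:400]
cv2.imwrite("pics/w8.png",np.hstack([cv2.resize(a,(400,336),interpolation=2),cv2.resize(b,(400,336),interpolation=2)]))
E
```

```text
[520.73 -98.73  -0.87] 8.767044400979163 [-2.54 -0.83 -2.83] [-0.2   0.28 -0.06] [ 0.92  0.84 -1.17  1.99  0.95  1.01  1.96] [-0.9   0.44  0.  ]
```

View pics/w8.png

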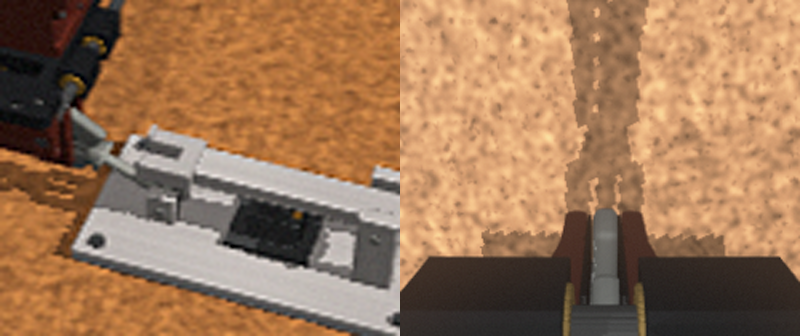

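The bolt is folded down to about 1.2 rad: the wings are at about (95,150) in the scene crop, the fork slot is empty and the bar is still down. I'll release and rise, and locate the fork from the earlier crop.

Emit:
carry_out(increments=[[0, 0, 0, 0, 0, 0, 50], [0, 0, 0, 0, 0, 0, 50], [0, 0, 0, 0, 0, 0, 50], [0, 0, 0, 0, 0, 0, 50], [0, 0, -45, 0, 0, 0, 50], [0, 0, -90, 0, 0, 0, 50], [0, 0, -120, 0, 0, 0, 50], [0, 0, -120, 0, 0, 0, 55]])

```text
time: 11.6
tool_pos: [525.0, -96.9, 124.9]
tcp_rot: [0.004, 0.225, 0.974, 0.0]
ft_force: [0.1, 0.4, -0.1]
width: 47.4
```

```bash
python3 - <<'E'
from h import *
np.set_printoptions(precision=1,suppress=True)
P=np.load("w1.npy",allow_pickle=True).item()
f=lambda u,z:onz(P,[np.array(u)/7+[220,160]],z)[0]
A=np.radians(63);fy=np.array([np.cos(A),np.sin(A)]);fx=np.array([fy[1],-fy[0]]);c=np.array([585.1,25.7])
for n,u in dict(shoulder1=(300,100),shoulder2=(215,255),corner=(312,85),endcorner=(490,190)).items():
    X=f(u,62)[:2];print(n,X,'fix',(X-c)@fx,(X-c)@fy)
s=sense();p=s['tool_pos'];q=s['tcp_rot'];print(p,s['joint_pos'],s['width'],'fix',(p[:2]-c)@fx,(p[:2]-c)@fy)
t=c+fy*-61; print('target',t,'tool delta',tcp()[1].inv().apply([t[0]-p[0],t[1]-p[1],0]))
a=cams.get_image("scene")[180:280,210:330];b=cams.get_image("wrist")
np.save("w9.npy",cams.camera_params("wrist"));cv2.imwrite("pics/w9.png",b)
cv2.imwrite("pics/w9b.png",np.hstack([cv2.resize(a,(400,336),interpolation=2),cv2.resize(b[:336],(400,336))]))
E
```

```text
shoulder1 [576.8 -21. ] fix 13.800775655661155 -45.38317840735368
shoulder2 [549.   -7.9] fix -16.93368591120315 -46.31033467305466
corner [579.5 -22.9] fix 17.046111204283235 -45.843476677270964
endcorner [563.7 -54.5] fix 17.29607334279137 -81.18147628153201
[525.  -96.9 124.9] [ 1.   0.7 -1.3  1.9  0.7  1.2  2.1] 47.35471192593232 fix 2.110345110179743 -136.56786813323671
target [557.4 -28.7] tool delta [ 0.8 75.6  0.2]
```

Emit:
carry_out(increments=[[0.8, 40, 0, 0, 0, 0, 55], [0.8, 73.5, 0, 0, 0, 0, 55], [0.8, 73.5, 30, 0, 0, 0, 55], [0.8, 73.5, 70, 0, 0, 0, 55], [0.8, 73.5, 70, 0, 0, 0, 55]])

```text
time: 12.2
tool_pos: [549.1, -31.9, 45.1]
tcp_rot: [-0.005, 0.225, 0.974, -0.001]
ft_force: [-1.0, -0.8, -0.5]
width: 48.4
```

```bash
python3 - <<'E'
from h import *
np.set_printoptions(precision=2,suppress=True)
s=sense();p=s['tool_pos']
A=np.radians(63);fy=np.array([np.cos(A),np.sin(A)]);fx=np.array([fy[1],-fy[0]]);c=np.array([585.1,25.7])
print(p,s['width'],s['ft_force'],s['joint_pos'],tcp()[1].as_matrix()[:,0],'fix',(p[:2]-c)@fx,(p[:2]-c)@fy)
a=cams.get_image("scene")[150:290,210:370];b=cams.get_image("wrist")[110:320,150:400]
cv2.imwrite("pics/w10.png",np.hstack([cv2.resize(a,(400,336),interpolation=2),cv2.resize(b,(400,336),interpolation=2)]))
E
```

```text
[549.14 -31.9   45.07] 48.38918990754487 [-1.01 -0.79 -0.51] [ 0.8   0.79 -1.2   1.91  0.85  1.08  1.92] [-0.9   0.44  0.01] fix -5.88714962477138 -67.64510084253645
```

View pics/w10.png

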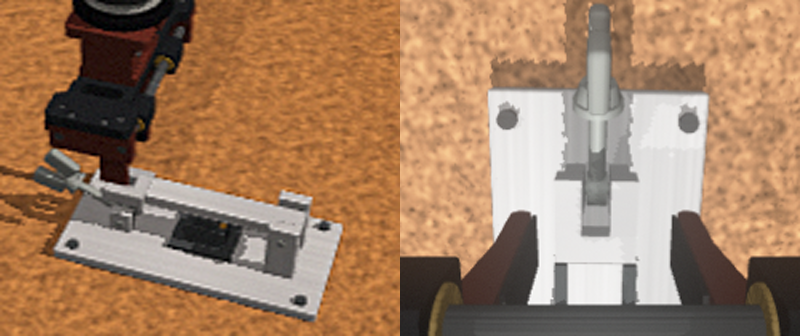

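Emit:
carry_out(increments=[[0, 0, 0, 0, 0, 0, 55], [0, 0, 0, 0, 0, 0, 55], [0, 0, 0, 0, 0, 0, 55]])

```text
time: 12.6
tool_pos: [554.3, -31.3, 51.8]
tcp_rot: [0.001, 0.226, 0.974, 0.0]
ft_force: [-0.4, 1.0, 0.6]
width: 48.1
```

Emit:
carry_out(increments=[[-1.5, 1, 20, 0, 0, 0, 55], [-1.5, 1, 42, 0, 0, 0, 55], [-1.5, 1, 42, 0, 0, 0, 55], [-1.5, 1, 42, 0, 0, 0, 30], [-1.5, 1, 42, 0, 0, 0, 30], [-1.5, 1, 42, 0, 0, 0, 30], [-1.5, 1, 42, 0, 0, 0, 30]], newtons=25)

```text
time: 13.3
tool_pos: [555.5, -30.4, 9.8]
tcp_rot: [0.0, 0.226, 0.974, 0.0]
ft_force: [-3.8, 1.2, 6.9]
width: 33.4
```

```bash
python3 - <<'E'
from h import *
np.set_printoptions(precision=2,suppress=True)
s=sense();p=s['tool_pos']
A=np.radians(63);fy=np.array([np.cos(A),np.sin(A)]);fx=np.array([fy[1],-fy[0]]);c=np.array([585.1,25.7])
print(p,s['width'],s['ft_force'],s['joint_pos'],tcp()[1].as_matrix()[:,0],'fix',(p[:2]-c)@fx,(p[:2]-c)@fy)
E
```

```text
[555.55 -30.44   9.79] 33.373370559640065 [-3.82  1.23  6.86] [ 0.76  0.84 -1.15  1.92  0.91  1.03  1.88] [-0.9   0.44 -0.  ] fix -0.8417313920707742 -63.440356569333495
```

Emit:
carry_out(increments=[[0, 0.3, -9, 0, 0, 0, 28], [0, 1.2, -18.1, 0, 0, 0, 28], [0, 4.7, -36, 0, 0, 0, 28], [0, 10.5, -53.2, 0, 0, 0, 28], [0, 18.5, -69.6, 0, 0, 0, 28], [0, 28.6, -84.7, 0, 0, 0, 28], [0, 28.6, -84.7, 0, 0, 0, 28]])

```text
time: 14.0
tool_pos: [569.0, -4.3, 96.3]
tcp_rot: [0.001, 0.225, 0.974, -0.001]
ft_force: [-4.3, -2.7, 5.9]
width: 33.9
```

```bash
python3 - <<'E'
from h import *
np.set_printoptions(precision=2,suppress=True)
s=sense();p=s['tool_pos']
A=np.radians(63);fy=np.array([np.cos(A),np.sin(A)]);fx=np.array([fy[1],-fy[0]]);c=np.array([585.1,25.7])
print(p,s['width'],s['ft_force'],s['joint_pos'],tcp()[1].as_matrix()[:,0],'fix',(p[:2]-c)@fx,(p[:2]-c)@fy)
E
```

```text
[568.98  -4.34  96.26] 33.86555088959269 [-4.32 -2.72  5.94] [ 0.77  0.75 -1.25  1.84  0.79  1.15  1.93] [-0.9   0.44 -0.  ] fix -0.723723564267292 -34.08471703060456
```

Emit:
carry_out(increments=[[0, 11.9, -13.7, 0, 0, 0, 28], [0, 25.5, -25.8, 0, 0, 0, 28], [0, 40.6, -36, 0, 0, 0, 28], [0, 56.8, -44.2, 0, 0, 0, 28], [0, 74, -50.2, 0, 0, 0, 28], [0, 82, -52.2, 0, 0, 0, 28], [0, 82, -52.2, 0, 0, 0, 28], [0, 82, -52.2, 0, 0, 0, 28]])

```text
time: 14.8
tool_pos: [606.9, 70.1, 147.1]
tcp_rot: [0.002, 0.225, 0.974, 0.001]
ft_force: [5.7, -3.6, -0.5]
width: 33.7
```

```bash
python3 - <<'E'
from h import *
np.set_printoptions(precision=2,suppress=True)
s=sense();p=s['tool_pos']
A=np.radians(63);fy=np.array([np.cos(A),np.sin(A)]);fx=np.array([fy[1],-fy[0]]);c=np.array([585.1,25.7])
print(p,s['width'],s['ft_force'],s['joint_pos'],tcp()[1].as_matrix()[:,0],'fix',(p[:2]-c)@fx,(p[:2]-c)@fy)
a=cams.get_image("scene")[110:290,210:370];b=cams.get_image("wrist")
cv2.imwrite("pics/w11.png",np.hstack([cv2.resize(a,(356,400),interpolation=2),cv2.resize(b,(440,330))[:,:440] if 0 else cv2.resize(b,(440,400))]))
E
```

```text
[606.9   70.11 147.15] 33.698061621921816 [ 5.75 -3.55 -0.54] [ 0.61  0.74 -1.25  1.7   0.74  1.26  1.88] [-0.9   0.44 -0.  ] fix -0.7399610941411786 49.460925048849504
```

View pics/w11.png

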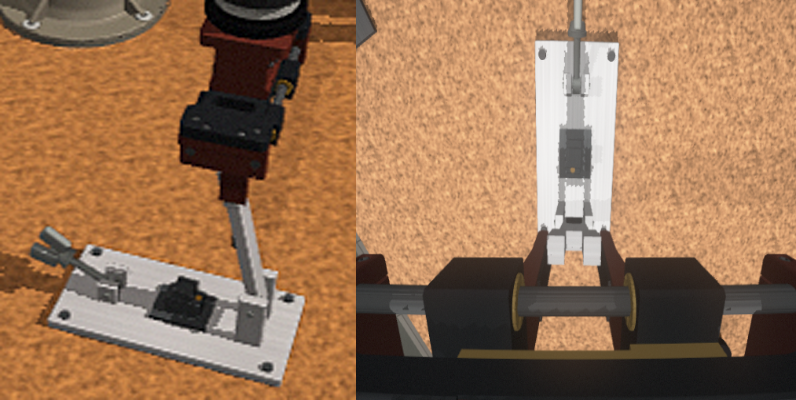

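The bar stands at about 1.35 rad, the bolt is folded and the part is on its bed. I'll release and retreat upward.

Emit:
carry_out(increments=[[0, 0, 0, 0, 0, 0, 60], [0, 0, 0, 0, 0, 0, 60], [0, 0, 0, 0, 0, 0, 60], [0, 0, 0, 0, 0, 0, 60], [0, 0, -30, 0, 0, 0, 60], [0, 0, -70, 0, 0, 0, 60], [0, 0, -110, 0, 0, 0, 60], [0, 0, -110, 0, 0, 0, 60], [0, 0, -110, 0, 0, 0, 60], [0, 0, -110, 0, 0, 0, 60]])

```text
time: 15.9
tool_pos: [603.3, 68.0, 254.3]
tcp_rot: [-0.001, 0.225, 0.974, -0.001]
ft_force: [-0.1, -0.4, -0.0]
width: 52.8
```

```bash
python3 - <<'E'
from h import *
s=sense();print(s['tool_pos'],s['width'],s['ft_force'],abs(s['joint_vel']).max())
a=cams.get_image("scene")[70:290,60:460];cv2.imwrite("pics/end.png",cv2.resize(a,(800,440),interpolation=2))
E
```

```text
[603.32770114  68.02060776 254.32944519] 52.815088174465394 [-0.12059416 -0.44874478 -0.03607086] 0.009336935528039294
```

The picture limit is reached, so I'll check numerically. I'll compare the bar, bolt and part regions with the previous viewed picture, and the bystanders with the first one.

```bash
python3 - <<'E'
from h import *
a=cams.get_image("scene");S=cams.camera_params("scene")
old=cv2.imread("pics/w11.png")[:,:356].astype(int)
new=cv2.resize(a[110:290,210:370],(356,400),interpolation=2).astype(int)
d=abs(new-old).max(2)>60
print('changed px by 50-row band',[int(d[i:i+50].sum()) for i in range(0,400,50)])
A=np.radians(63);fy=np.array([np.cos(A),np.sin(A)]);c=np.array([585.1,25.7])
for ph in(1.0,1.1,1.2,1.3,1.37,1.45):
    X=[[*(c+fy*(76.5-q*np.cos(ph))),56+q*np.sin(ph)] for q in(60,90,115,130)]
    uv=proj(S,X).round().astype(int);print(ph,[a[v,u].tolist() for u,v in uv])
s0=cv2.imread("pics/scene0.png").astype(int);e=abs(a.astype(int)-s0).max(2)>60
for n,(u,v,h) in dict(driver=(114,240,30),rodblock=(146,284,18),jar=(420,201,18),loupe=(436,246,14)).items():
    print(n,int(e[v-h:v+h,u-h:u+h].sum()))
E
```

```text
changed px by 50-row band [2672, 2638, 4791, 2566, 75, 208, 0, 0]
1.0 [[63, 117, 180], [59, 113, 178], [69, 129, 197], [66, 124, 192]]
1.1 [[68, 131, 202], [62, 118, 183], [60, 112, 175], [61, 116, 180]]
1.2 [[88, 88, 89], [58, 108, 173], [60, 100, 154], [60, 117, 184]]
1.3 [[91, 95, 96], [76, 75, 80], [73, 74, 78], [66, 72, 75]]
1.37 [[164, 168, 176], [165, 170, 174], [163, 169, 175], [153, 158, 162]]
1.45 [[167, 169, 172], [149, 156, 172], [46, 99, 160], [61, 117, 181]]
driver 598
rodblock 0
jar 0
loupe 0
```

```bash
python3 - <<'E'
from h import *
a=cams.get_image("scene");s0=cv2.imread("pics/scene0.png")
for im in(s0,a):
    x=im[200:290,80:160].astype(int);m=(x[...,2]>110)&(x[...,1]<50)&(x[...,0]<50);v,u=np.where(m)
    print(m.sum(),u.mean(),v.mean(),u.min(),u.max(),v.min(),v.max(),x.mean())
E
```

```text
367 34.19073569482289 48.85558583106267 27 40 33 65 105.23222222222222
373 33.98659517426273 48.9088471849866 27 40 33 64 100.26305555555555
```

The driver hasn't moved; the change there is only the arm's shadow. I'm handing the job in.

```bash
python3 -c "
from station import ticket;print(ticket.close_job())"
```

```text
the job is handed in; nothing more can be done
None
```

I opened the clamp fixture and handed the job in at about 16 s of the 72 s allowed. The hand-in reports no verdict.

**What I did**
- **Wing nut:** unscrewed about 4.2 rad, judged from the tool's rotation while it gripped the wings.
- **Eyebolt:** folded out to about 1.2 rad, worked out from the tool's path with the bar still down.
- **Clamp bar:** gripped at the fork rather than at bar_grip, raised to about 1.37 rad and released; the gripper then backed straight up.

**Last checks**
- **Bar:** in the final scene image its pixels fit about 1.37 rad, and the force on the tool was near zero, so nothing was being touched.
- **Part and bolt:** the last picture I could view, taken just before release, showed the part on its bed and the bolt folded. Afterwards, the lowest part of that view was unchanged. Small changes just above it (75 and 208 pixels in two 50-row bands), around the bolt's wings and the part, I did not look into.
- **Bystanders:** the jar, loupe and rodblock regions were unchanged. The driver's region differed by 598 pixels, but its red handle stayed within 0.3 pixel, so I put the difference down to the arm's shadow.

**What disagreed or failed**
- **Fingertips:** they sit about 38 mm above the reported TCP, so my first grip closed on nothing. I measured the offset from the pictures, corrected for it, and had no further trouble.
- **Final picture:** I had used up the viewing limit, so the state after release was checked by numbers only.

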